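# Collar round the bend of an anti-roll bar

## Robot

A 6-joint arm with a two-finger parallel gripper is mounted at the origin on the work surface. World frame = base frame: x ahead of the robot, y to its left, z up, the work surface at z = 0. Lengths are in m, angles in rad, forces in N, time in s.
With the tool pointing down it reaches from about 0.25 to 0.775 m from the base axis. Payload 4 kg.
Tool frame: the origin (TCP) lies between the finger pads; the fingertips stand 14 mm ahead of it and the grasp point (between the pads) lies 5 mm behind it (tip_reach is the distance from the TCP to the fingertips, in m); z points along the fingers, y is the line along which they close (so a half turn about z gives the same grasp; the last joint's range is limited). The gripper opens to 94 mm and grips with 3 to 60 N. Pads are 16 mm wide; open, the fingers measure 119 mm over their backs; the gripper's body (75 mm by 177 mm) begins 78 mm behind the grasp point.
Start: joints at [1.093, 0.087, 1.371, -0, 1.684, -0.103], TCP at [0.201, 0.512, 0.22] pointing down, gripper open.
Joint ranges: [-3.1, 3.1], [-0.76, 2.03], [0.27, 2.55], [-1.08, 4.22], [0.17, 2.65], [-2.57, 2.57]. Speed limits (rad/s): [2.79, 2.79, 3.14, 3.14, 3.14, 3.14].

## Interface

Orientations are given as [roll, pitch, yaw] about the fixed x, y, z axes, in that order (R = Rz(yaw) Ry(pitch) Rx(roll)).
In Python, from bench import * gives the robot as it stands. The module is installed in compiled form; this text tells all that it offers.
- The arm moves only by the tool servo_tool, never from a script. Its argument "targets" is a list of rows, each a list of 4 numbers: the shift along the tool's x, y, z in cm, then the turn about the tool's z in degrees. A call has 1 to 8 rows; each row is the pose to reach, as a shift and turn from the pose commanded when the call began, along the tool's axes at that moment; what a row does not reach only later rows make up. A row lasts 1/8 s, in which the tool goes at most 62.5 mm and 10.7 degrees, less where a joint would pass 70% of its speed; a pose out of reach is approached as far as the arm can. A call with a gripper value outside its range is refused whole. "claw" is the closure in counts, from 0 (fully open) to 255 (shut), set as the call begins (left out, the last holds). The fingers move at their own pace and stop on an object; the grip force is fixed at half the most. Time passes only in rows, so rows that repeat a pose let the fingers close. It gives the time, the measured TCP pose, the force, the opening and the grip force at its end, in the units of the state.
- get_obs(): the state, without advancing time (a new reading comes with each control period).
- snapshot(name): name is "scene" or "side" or "wrist"; returns the picture (400x640x3 uint8, blue, green, red); there is no depth.
- camera_model(name): a dict with "camera_matrix" (3x3 intrinsics, pixels), "camera_from_world" (4x4, takes a point from world to camera coordinates). Camera axes: x right, y up, looking along -z (the intrinsics and any distortion apply to the point x, -y, -z); pixel columns grow to the right and rows downward; lengths in m; the calibration is good to about 2 mm. A picture is of the moment at which its call begins: read the wrist's pose just before it. camera_model takes no time and is no camera call; for the wrist camera it gives the pose at the moment of the call.
- close_job(): hands the job in; it is judged then, once.
The state is a dict: "time": time; "joint_positions": joint angles; "qvel": joint speeds; "joint_torque": joint torques, N m; "tool_pos": TCP position; "ee_rot": TCP orientation; "wrist_force": force on the tool from outside, world axes, zero at the start; "wrist_torque": the same for the moment, N m; "width": finger opening in m; "finger_force": force on a finger pad.
Only numpy, scipy, OpenCV 4.12 (cv2) and the standard library are available. Lean on these libraries where they do the work, as an engineer would, in place of code of your own. Each camera call takes 0.05 s, during which the arm holds its last target. There are 200 camera calls.

## Task

The steel collar on the bent anti-roll bar is on the wrong side of the bend. Push it along the bar and round the bend until it is fully home against the fixed stop ring at the far end of the other leg, then let go of it. Leave the carton, the oil filter and the spanner where they are.

Things in the scene. Friction and masses are not known exactly. Their poses are not given: they have to be found in the camera images.
- stand: Fixed stand, bolted down: white base plate 250 x 250 x 12 mm (x -160 to 90, y -155 to 95 in its frame) with two grey posts, 128 mm tall, that carry a level bent bar. Origin at counter height, z up. The bar is clear all round between the start post (face at x = -130, y = 60, 36 mm wide) and the stop ring.
- bend_in (a point): Point on the bar's axis where the first leg ends, at x = 5, y = 60, z = 110 mm in the stand's frame. The bar is dark round steel, 16 mm in diameter, level, axis 110 mm above the counter. The first leg runs straight from the start post along the stand's +x to here (135 mm). From here the bar bends through a quarter circle of radius 55 mm centred on x = 5, y = 5.
- bend_out (a point): Point on the bar's axis where the bend ends, at x = 60, y = 5, z = 110 mm in the stand's frame. From here the second leg runs straight along the stand's -y for 105 mm to the stop ring: a fixed disc on the bar, 54 mm in diameter, 10 mm thick, near face at y = -100, an end post right behind it.
- seat (a point): Fixed point: where the collar's centre is when it hangs on the bar touching the stop ring; x = 60, y = -89, z = 107 mm in the stand's frame (11 mm before the stop's face, 3 mm below the bar's axis).
- collar_mid (a point): Centre of the collar: loose plain steel ring, 54 mm outside diameter, 22 mm bore, 22 mm long, 0.2 to 0.4 kg, threaded on the bar, hanging 3 mm below its axis; it cannot come off. Its x axis is the bore's axis. It starts on the first leg, its centre 55 to 95 mm from the start post's face. Pushed evenly on both sides of the bar it passes the bend; pushed far off-centre it may bind.
- carton: Loose cardboard parts carton 70 x 100 x 50 mm, bystander; origin under its centre.
- filter: Loose white oil filter, cylinder 76 mm in diameter, 88 mm tall, bystander; origin under its centre.
- spanner: Loose steel spanner, 200 mm long, lying on the counter, bystander; its x axis runs along it.
Not all that is in view belongs to the job. What is meant by the part that bears collar_mid is not orange, and is the larger of those in its own colour.

How it is judged:
By the outcome, as a careful person would: the job done as asked, in the order asked, and still so for the second after the job is handed in, with the robot touching nothing.
It also fails if it takes over 40 s, if anything falls off the work surface, if the arm or the gripper's body presses on something with over 40 N, if the wrist force passes 120 N, or if a joint passes its speed limit or range.

## Working session

There is one attempt and no reset: what is moved stays moved. The work goes in short steps, Python scripts to look and compute and a tool call to move; the robot and the scene stay as the last step left them, time stands still between calls to the robot, and variables do not carry over. Pictures are saved under pics/ and viewed, at most 10 in all, crops included, and the job is handed in when it is done.

Besides the shell and the picture viewer there is one more tool, called as name(argument=value, ...) on one line, values as JSON. servo_tool: Moves the arm, as the interface text tells. Its arguments: {"type":"object","properties":{"targets":{"type":"array"},"claw":{"type":"number"}},"required":["targets"]}

```bash
mkdir -p pics; python3 - <<'E'
from bench import *
import cv2
for n in("scene","side"):
    cv2.imwrite(f"pics/{n}0.png",snapshot(n)); m=camera_model(n); print(n,m)
o=get_obs();print(o)
E
```

```text
scene {'camera_matrix': array([[473.31813537,   0.        , 329.02738926],
       [  0.        , 473.31813537, 200.64867086],
       [  0.        ,   0.        ,   1.        ]]), 'camera_from_world': array([[ 0.16828931,  0.98573621, -0.00168496, -0.09073467],
       [-0.82894264,  0.14244538,  0.54089132,  0.41521812],
       [ 0.53341617, -0.08962949,  0.8410908 , -1.50800534],
       [ 0.        ,  0.        ,  0.        ,  1.        ]])}
side {'camera_matrix': array([[386.28506555,   0.        , 316.41805315],
       [  0.        , 386.28506555, 197.46825705],
       [  0.        ,   0.        ,   1.        ]]), 'camera_from_world': array([[-0.94753425, -0.31960965, -0.0053394 ,  0.54671153],
       [ 0.15967595, -0.48772334,  0.85827125, -0.18164612],
       [-0.27691592,  0.81238883,  0.51316855, -0.97727361],
       [ 0.        ,  0.        ,  0.        ,  1.        ]])}
{'time': 0.1, 'joint_positions': array([ 1.09289908e+00,  8.78901100e-02,  1.37210254e+00, -2.20985638e-05,
        1.68361433e+00, -1.03115412e-01]), 'qvel': array([-0.00068635, -0.00208682, -0.00271373,  0.00107403, -0.00288742,
       -0.0003228 ]), 'joint_torque': array([ 2.71435034e-03, -3.41250157e+01, -3.03303838e+01,  7.19431532e-02,
        3.03210528e-02, -8.96292022e-05]), 'tool_pos': array([0.20113805, 0.51139224, 0.21841657]), 'ee_rot': array([-3.13958677e+00, -1.85493478e-04,  2.76680817e+00]), 'wrist_force': array([ 0.42528325, -0.44316529, -0.57887724]), 'wrist_torque': array([ 0.0228558 ,  0.02857957, -0.01305247]), 'finger_force': 0.0, 'width': 0.09386055799322364}
```

View pics/scene0.png

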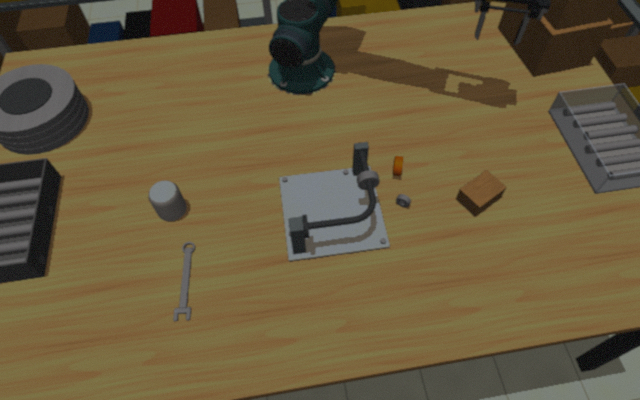

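View pics/side0.png

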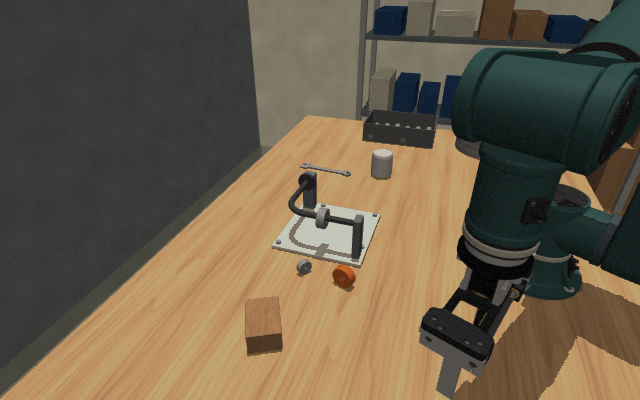

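```bash
python3 - <<'E'
import cv2,numpy as np
a=cv2.imread("pics/scene0.png")[135:265,272:402];b=cv2.imread("pics/side0.png")[165:295,265:395]
f=lambda i:cv2.resize(i,(400,400),interpolation=cv2.INTER_CUBIC) 
a=cv2.convertScaleAbs(cv2.resize(a,None,fx=4,fy=4,interpolation=2)[:,:400*2],alpha=1.5)
def g(i,x0,y0,s):
    i=cv2.convertScaleAbs(cv2.resize(i,None,fx=s,fy=s,interpolation=2),alpha=1.5)
    for k in range(0,130,20):
        cv2.putText(i,str(x0+k),(int(k*s),10),0,.35,(0,0,255));cv2.line(i,(int(k*s),0),(int(k*s),999),(0,0,255),1) if 0 else None
        cv2.putText(i,str(y0+k),(0,int(k*s)+4),0,.35,(255,0,0))
    return i
s=400/130
cv2.imwrite("pics/crop1.png",np.hstack([g(cv2.imread("pics/scene0.png")[135:265,272:402],272,135,s),g(cv2.imread("pics/side0.png")[165:295,265:395],265,165,s)]))
E
```

```text
(no output)
```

View pics/crop1.png

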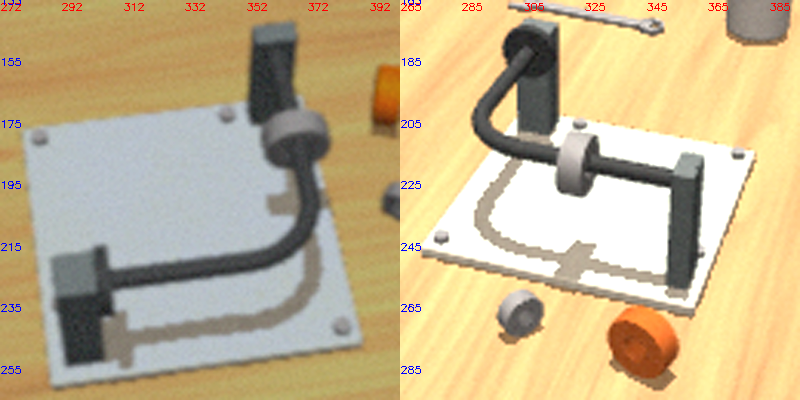

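```bash
cat > h.py <<'E'
from bench import *
import cv2,numpy as np
from scipy.optimize import least_squares
def proj(n,p,m=None):
    m=m or camera_model(n);c=m["camera_from_world"]@np.append(p,1);c=c[:3]*[1,-1,-1]
    u=m["camera_matrix"]@c;return u[:2]/u[2]
def stand(v):
    x,y,t=v;c,s=np.cos(t),np.sin(t)
    return lambda p:np.array([x+c*p[0]-s*p[1],y+s*p[0]+c*p[1],p[2]])
E
python3 - <<'E'
from h import *
M={n:camera_model(n) for n in("scene","side")}
D=[("scene",(-160,-155,12),280.1,177.2),("scene",(90,95,12),389,246.5),("scene",(90,-155,12),288.9,258.5),
("side",(90,95,12),272.5,246.9),("side",(-160,95,12),360.2,265.1),("side",(-160,-155,12),380.4,215.4),
("side",(60,-100,110),306.9,181.2),("side",(-130,60,110),352.7,223.5)]
f=lambda v:np.concatenate([proj(n,stand(v)(np.array(p)/1e3),M[n])-(a,b) for n,p,a,b in D])
r=least_squares(f,[.5,0,0],loss="soft_l1");print(r.x,f(r.x).round(1))
S=stand(r.x)
g=lambda q:np.concatenate([proj(n,S((q[0],60e-3,.107)),M[n])-p for n,p in(("scene",(368.2,179.8)),("side",(322.2,218.3)))])
c=least_squares(g,[-.06]);print(c.x,g(c.x))
for p in((c.x[0],.06,.107),(.005,.06,.11),(.005,.005,.11),(.06,.005,.11),(.06,-.089,.107),(-.13,.06,.11)):print(S(p).round(4))
# bystanders
for nm,pa,pb,z in(("carton",(481,192),(264,325),.03),("spanner?",(186,282),(325,170),.004)):
    q=least_squares(lambda w:np.concatenate([proj(n,(w[0],w[1],z),M[n])-p for n,p in(("scene",pa),("side",pb))]),[.5,0]);print(nm,q.x)
E
```

```text
[ 0.57224176  0.03767923 -0.02883187] [-0.7 -1.7  1.2 -0.4 -0.8  0.7 -2.1 -2.1 -0.4  0.6  0.5 -1.1 -0.5  1.3
  1.1  0.4]
[-0.04684788] [0.23568471 0.09937477 0.08764652 0.2540231 ]
[0.5271 0.099  0.107 ]
[0.579  0.0975 0.11  ]
[0.5774 0.0425 0.11  ]
[0.6324 0.0409 0.11  ]
[ 0.6297 -0.053   0.107 ]
[0.444  0.1014 0.11  ]
carton [0.55780037 0.39621898]
spanner? [ 0.66988626 -0.36429126]
```

```bash
cat >> h.py <<'E'
def rows(cmd,goals):
    """cmd, goals: (x,y,z[m],yaw[rad]) -> rows in tool axes of cmd (tool down)"""
    x,y,z,a=cmd;c,s=np.cos(a),np.sin(a);o=[]
    for g in goals:
        d=np.array(g[:2])-(x,y);da=(g[3]-a+np.pi)%(2*np.pi)-np.pi
        o.append([round(100*(c*d[0]+s*d[1]),1),round(100*(s*d[0]-c*d[1]),1),round(-100*(g[2]-z),1),round(-np.degrees(da),1)])
    return o
V=np.array([0.57224176,0.03767923,-0.02883187])
E
python3 - <<'E'
from h import *
p=stand(V)((-.085,.06,.24))
print(p,rows((.201,.512,.22,2.767),[(*p,np.pi+V[2])]))
E
```

```text
[0.48900676 0.10010466 0.24      ] [[np.float64(-41.9), np.float64(-27.8), np.float64(-2.0), np.float64(-19.8)]]
```

servo_tool(targets=[[-5,-3.3,-2,-5],[-10.5,-7,-2,-10],[-16,-10.6,-2,-15],[-21.5,-14.2,-2,-19.8],[-27,-17.8,-2,-19.8],[-32,-21.2,-2,-19.8],[-37.5,-24.8,-2,-19.8],[-41.9,-27.8,-2,-19.8]], claw=157)

```text
time: 1.1
tool_pos: [0.4867, 0.1029, 0.2391]
ee_rot: [3.141, -0.0, 3.112]
wrist_force: [-0.3, 0.3, 0.8]
width: 0.0364
finger_force: 0.0
```

servo_tool(targets=[[0,0,0,0],[0,0,0,0]])

```text
time: 1.35
tool_pos: [0.4857, 0.1049, 0.2389]
ee_rot: [3.141, -0.002, 3.112]
wrist_force: [0.5, 0.5, -0.2]
width: 0.0362
finger_force: 0.0
```

```bash
python3 - <<'E'
from h import *
m=camera_model("wrist");o=get_obs();i=snapshot("wrist");print({k:o[k] for k in("tool_pos","ee_rot","width","joint_positions")})
np.savez("w1.npz",**m)
S=stand(V)
for p in((-.13,.06,.11),(.005,.06,.11),(.06,.005,.11),(.06,-.1,.11),(.09,.095,.012),(-.047,.06,.107)):
    q=proj("wrist",S(p),m);print(p,q.round(1));cv2.circle(i,tuple(int(k) for k in q),3,(0,0,255),-1)
cv2.imwrite("pics/w1.png",i)
E
```

```text
{'tool_pos': array([0.48566775, 0.10487403, 0.23892835]), 'ee_rot': array([ 3.14104861e+00, -1.52981301e-03,  3.11175767e+00]), 'width': 0.03619050356860008, 'joint_positions': array([ 9.80085741e-02, -3.36471343e-02,  1.45621657e+00,  7.42952688e-04,
        1.72047115e+00, -1.44284210e+00])}
(-0.13, 0.06, 0.11) [314.4 149.6]
(0.005, 0.06, 0.11) [315.1 299.4]
(0.06, 0.005, 0.11) [257.  352.5]
(0.06, -0.1, 0.11) [145.7 352.6]
(0.09, 0.095, 0.012) [345.  322.4]
(-0.047, 0.06, 0.107) [314.9 244. ]
```

View pics/w1.png

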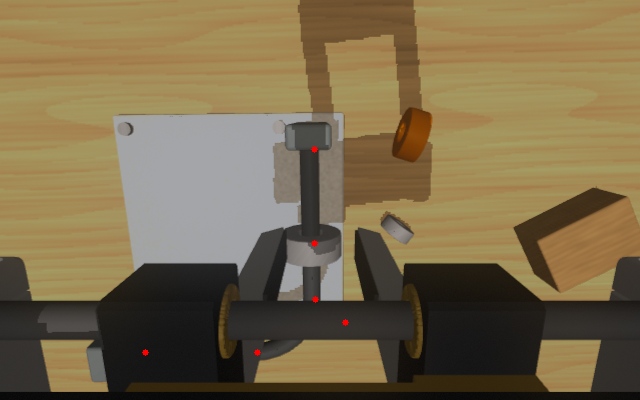

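servo_tool(targets=[[-0.4,-0.7,0,0],[-0.4,-0.7,2,0],[-0.4,-0.7,5,0],[-0.4,-0.7,7,0],[-0.4,-0.7,7,0],[-0.4,-0.7,7,0]])

```text
time: 2.15
tool_pos: [0.4902, 0.0981, 0.1706]
ee_rot: [3.141, 0.002, 3.113]
wrist_force: [0.4, 0.1, 0.2]
width: 0.0358
finger_force: 0.0
```

```bash
python3 - <<'E'
from h import *
m=camera_model("wrist");o=get_obs();i=snapshot("wrist");print({k:o[k] for k in("tool_pos","ee_rot","width")})
V[1]-=.0025
S=stand(V)
for p in((-.13,.06,.11),(-.058,.06,.134),(-.058,.06,.08),(-.08,.06,.11)):
    q=proj("wrist",S(p),m);print(p,q.round(1));cv2.circle(i,tuple(int(k) for k in q),2,(0,0,255),-1)
print(proj("wrist",np.append(o["tool_pos"][:2],.11),m))
cv2.imwrite("pics/w2.png",i)
E
```

```text
{'tool_pos': array([0.49024332, 0.09813844, 0.17064896]), 'ee_rot': array([3.14139815e+00, 1.83637472e-03, 3.11349201e+00]), 'width': 0.03580527147110656}
(-0.13, 0.06, 0.11) [319.2 151.5]
(-0.058, 0.06, 0.134) [319.1 273.8]
(-0.058, 0.06, 0.08) [319.4 243. ]
(-0.08, 0.06, 0.11) [319.2 227.4]
[320.08063307 221.89491992]
```

View pics/w2.png

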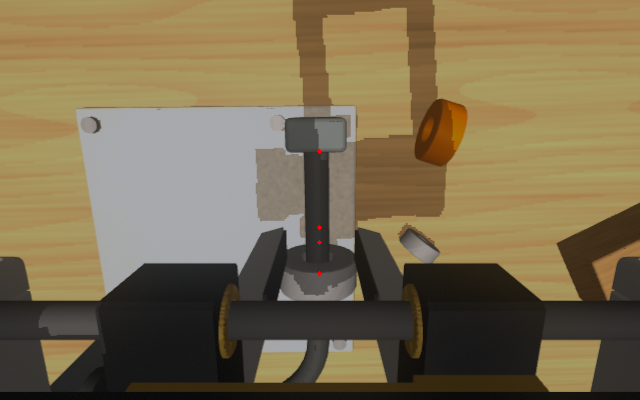

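servo_tool(targets=[[0,-0.2,2,0],[0,-0.2,4,0],[0,-0.2,6,0],[0,-0.2,6.8,0],[0,-0.2,6.8,0],[0,-0.2,6.8,0]])

```text
time: 2.95
tool_pos: [0.4907, 0.0958, 0.1028]
ee_rot: [3.141, 0.002, 3.112]
wrist_force: [0.3, 0.5, 0.2]
width: 0.0361
finger_force: 0.0
```

```bash
cat >> h.py <<'E'
V[1]-=.004
S=stand(V); L=.135; R=.055; A=R*np.pi/2
def tool(s,z=.103,back=.019):
    """tool pose with the collar's centre at arc length s (from post face)"""
    if s<L: p=np.array([-.13+s,.06]);a=0
    elif s<L+A: a=-(s-L)/R;p=np.array([.005-R*np.sin(a),.005+R*np.cos(a)])
    else: a=-np.pi/2;p=np.array([.06,.005-(s-L-A)])
    t=np.array([np.cos(a),np.sin(a)]);inw=np.array([t[1],-t[0]])
    lat=.002*np.clip(min(s-L,L+A+.025-s)/.015,0,1)
    p=p-back*t+lat*inw
    return (*S((*p,z)),np.pi+a+V[2])
def plan(s0,ds,n,back=.019):
    o=get_obs();q=o["tool_pos"];yaw=o["ee_rot"][2]
    print(q.round(4),round(yaw,3),o["wrist_force"].round(1))
    r=rows((*q,yaw),[tool(s0+ds*(k+1),back=back) for k in range(n)])
    print([[float(v) for v in x] for x in r])
E
python3 - <<'E'
from h import *
plan(.057,.008,8)
E
```

```text
[0.4907 0.0958 0.1028] 3.112 [0.3 0.5 0.2]
[[0.1, 0.0, -0.0, -0.0], [-0.7, 0.0, -0.0, -0.0], [-1.5, 0.0, -0.0, -0.0], [-2.3, 0.0, -0.0, -0.0], [-3.1, 0.0, -0.0, -0.0], [-3.9, 0.0, -0.0, -0.0], [-4.7, 0.0, -0.0, -0.0], [-5.5, 0.0, -0.0, -0.0]]
```

servo_tool(targets=[[-0.7,0,0,0],[-1.4,0,0,0],[-2.1,0,0,0],[-2.8,0,0,0],[-3.5,0,0,0],[-4.2,0,0,0],[-4.9,0,0,0],[-5.5,0,0,0]])

```text
time: 3.95
tool_pos: [0.5452, 0.094, 0.1015]
ee_rot: [3.142, -0.0, 3.112]
wrist_force: [-2.8, 0.5, 3.1]
width: 0.0366
finger_force: 1.7
```

```bash
python3 - <<'E'
from h import *
plan(.121,.0065,8)
cv2.imwrite("pics/w3.png",np.hstack([cv2.resize(snapshot("wrist"),(440,275)),cv2.resize(snapshot("side")[165:275,240:400],(360,248))[:,:,:] if 0 else cv2.resize(snapshot("side")[155:265,260:404],(360,275))]))
E
```

```text
[0.5452 0.094  0.1015] 3.112 [-2.8  0.5  3.1]
[[-0.7, 0.0, -0.2, -0.0], [-1.4, 0.0, -0.2, -0.0], [-2.0, 0.1, -0.2, 5.7], [-2.7, 0.2, -0.2, 12.5], [-3.3, 0.2, -0.2, 19.2], [-4.0, 0.1, -0.2, 26.0], [-4.7, 0.0, -0.2, 32.8], [-5.3, -0.2, -0.2, 39.6]]
```

View pics/w3.png

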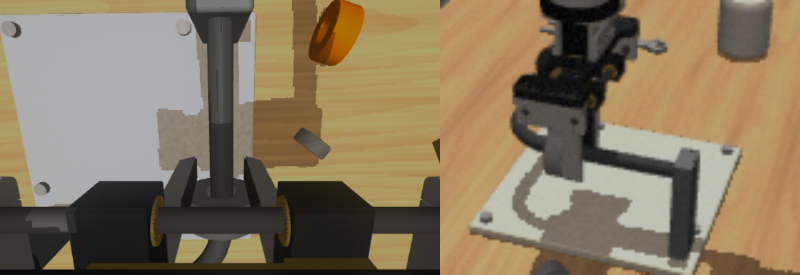

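servo_tool(targets=[[-0.7,0,-0.1,0],[-1.4,0,-0.1,0],[-2.0,0.1,-0.1,5.7],[-2.7,0.2,-0.1,12.5],[-3.3,0.2,-0.1,19.2],[-4.0,0.1,-0.1,26.0],[-4.7,0,-0.1,32.8],[-5.3,-0.2,-0.1,39.6]])

```text
time: 5.05
tool_pos: [0.5984, 0.0912, 0.1023]
ee_rot: [3.14, -0.001, 2.418]
wrist_force: [-1.3, 1.9, 0.2]
width: 0.0361
finger_force: 0.9
```

```bash
python3 - <<'E'
from h import *
print(tool(.173)); plan(.173,.0065,8)
E
```

```text
(np.float64(0.598033332481392), np.float64(0.09091237577385045), np.float64(0.103), np.float64(2.4218516926807028))
[0.5984 0.0912 0.1023] 2.418 [-1.3  1.9  0.2]
[[-0.6, 0.1, -0.1, 6.5], [-1.3, 0.3, -0.1, 13.3], [-1.9, 0.3, -0.1, 20.1], [-2.6, 0.2, -0.1, 26.9], [-3.3, 0.1, -0.1, 33.6], [-3.9, -0.1, -0.1, 40.4], [-4.5, -0.3, -0.1, 47.2], [-5.0, -0.8, -0.1, 50.2]]
```

Smooth, low force; continue.

servo_tool(targets=[[-0.6,0.1,-0.1,6.5],[-1.3,0.3,-0.1,13.3],[-1.9,0.3,-0.1,20.1],[-2.6,0.2,-0.1,26.9],[-3.3,0.1,-0.1,33.6],[-3.9,-0.1,-0.1,40.4],[-4.5,-0.3,-0.1,47.2],[-5.0,-0.8,-0.1,50.2]])

```text
time: 6.05
tool_pos: [0.6311, 0.052, 0.1034]
ee_rot: [3.14, -0.001, 1.543]
wrist_force: [0.1, 1.2, -0.2]
width: 0.0361
finger_force: 0.8
```

```bash
python3 - <<'E'
from h import *
print(tool(.225)); plan(.225,.0075,8);print(tool(L+A+.094))
E
```

```text
(np.float64(0.63080556451627), np.float64(0.05239253532997836), np.float64(0.103), np.float64(1.5419644567948965))
[0.6311 0.052  0.1034] 1.543 [ 0.1  1.2 -0.2]
[[-0.7, -0.0, 0.0, 0.1], [-1.5, 0.1, 0.0, 0.1], [-2.2, 0.2, 0.0, 0.1], [-3.0, 0.2, 0.0, 0.1], [-3.7, 0.2, 0.0, 0.1], [-4.5, 0.2, 0.0, 0.1], [-5.2, 0.2, 0.0, 0.1], [-6.0, 0.2, 0.0, 0.1]]
(np.float64(0.630198872132115), np.float64(-0.03802134986728876), np.float64(0.103), np.float64(1.5419644567948965))
```

servo_tool(targets=[[-0.7,0,0,0],[-1.5,0.1,0,0],[-2.2,0.2,0,0],[-3.0,0.2,0,0],[-3.7,0.2,0,0],[-4.5,0.2,0,0],[-5.2,0.2,0,0],[-6.0,0.2,0,0]])

```text
time: 7.05
tool_pos: [0.6304, -0.009, 0.1034]
ee_rot: [-3.142, -0.0, 1.545]
wrist_force: [0.1, 1.4, -0.5]
width: 0.0362
finger_force: 0.7
```

servo_tool(targets=[[-0.4,0,0,0],[-0.8,0,0,0],[-1.2,0,0,0],[-1.6,0,0,0],[-2.0,0,0,0],[-2.3,0,0,0],[-2.5,0,0,0],[-2.5,0,0,0]])

```text
time: 8.05
tool_pos: [0.6299, -0.034, 0.1036]
ee_rot: [3.141, 0.001, 1.545]
wrist_force: [1.0, 1.0, -0.6]
width: 0.0362
finger_force: 0.1
```

Now creep in to feel the stop.

servo_tool(targets=[[-0.1,0,0,0],[-0.2,0,0,0],[-0.3,0,0,0],[-0.4,0,0,0],[-0.4,0,0,0]])

```text
time: 8.68
tool_pos: [0.6298, -0.0352, 0.1037]
ee_rot: [3.141, -0.004, 1.547]
wrist_force: [-0.3, 6.9, 1.5]
width: 0.0361
finger_force: 3.5
```

servo_tool(targets=[[-0.2,0,0,0],[-0.4,0,0,0],[-0.6,0,0,0],[-0.6,0,0,0]])

```text
time: 9.18
tool_pos: [0.6297, -0.0353, 0.1038]
ee_rot: [-3.142, -0.014, 1.55]
wrist_force: [-0.3, 19.0, 2.0]
width: 0.0361
finger_force: 9.4
```

servo_tool(targets=[[1,0,0,0],[2,0,0,0],[3,0,0,0],[3,0,-3,0],[3,0,-7,0],[3,0,-11,0],[4,0,-14,0],[5,0,-15,0]])

```text
time: 10.18
tool_pos: [0.6317, 0.0063, 0.2564]
ee_rot: [3.137, 0.001, 1.544]
wrist_force: [0.7, -0.2, 0.6]
width: 0.0364
finger_force: 0.0
```

```bash
python3 - <<'E'
from h import *
print(get_obs()["tool_pos"])
cv2.imwrite("pics/f1.png",np.hstack([cv2.resize(snapshot("scene")[165:265,270:400],(400,308)),cv2.resize(snapshot("side")[155:255,260:390],(400,308))]))
E
```

```text
[0.63172617 0.00632719 0.2563596 ]
```

View pics/f1.png

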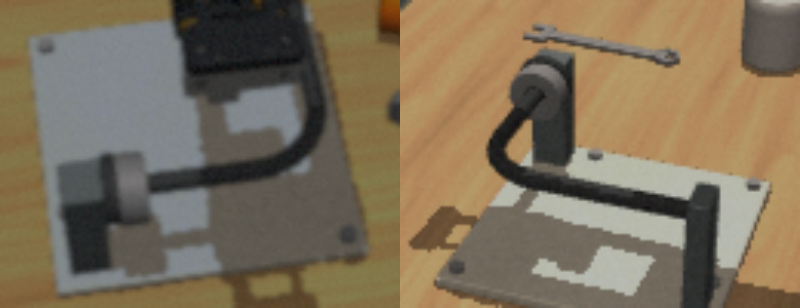

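The picture shows the collar, at about (128,187) in the left half, flush against the dark stop ring with no gap. The gripper is clear of it.

```bash
python3 -c "
from bench import *
print(close_job())"
```

```text
the job is handed in; nothing more can be done
None
```

The collar is round the bend and fully home against the stop ring. A 19 N push moved it no further, and the last picture shows no gap. The gripper is clear of it, the carton, filter and spanner were not touched, and the job was handed in at about 10 s.

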